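# Rehang the stamp cabinet's lift-off door

## Task

The green lift-off door of the little letter-stamp cabinet stands in the dark wooden rack. Lift it out by its wooden tab and, with the door standing well open, lower it gently so that both brass knuckles drop fully home over the two brass pins (feel for them, do not force or drop it); then swing it shut against the cabinet and let go. Leave everything else on the table where it is.

Things in the scene. Friction and masses are not known exactly. Their poses are not given: they have to be found in the camera images.
- cabinet: Pale wooden cabinet, 120 deep (x), 184 wide (y), 150 mm high, flat clear roof, origin at the centre of its underside. Its open front looks along its own -x and shows rows of stamps. On its +y side a dark steel bracket carries two brass pins that point straight up, one above the other on one vertical axis just ahead of the front. The door stops on a 6 mm thick black strip at the front's -y end.
- hood (a point): Middle of the underside of a fixed steel hood (30 mm wide) that sticks out 40 mm from the front at the closing (-y) corner, 161 mm above the table (its top 167). A shut door lies under it with 9 mm to spare, so the door cannot be lowered on or lifted off when shut, only when about 0.4 rad or more open.
- hinge_low (a point): Mark for the foot of the lower pin, on top of its round shoulder (19 mm wide), 30 mm above the table, at x -74, y +100 mm in the cabinet's frame. Pin 9 mm thick, 16 mm tall, tip chamfer 0.8 mm. The bracket was fixed by hand in slotted holes: both pins stand, together, up to 5.5 mm off the marks in the cabinet's x and in its y, heights true; they do not give. Find them by light touches.
- hinge_top (a point): Mark for the foot of the upper pin, 100 mm straight above hinge_low: same pin, shoulder and hidden offset. Steel arms 12 mm thick carry the shoulders from behind (cabinet's +x), so bring the door in level from the open front, raised 17 to 55 mm above its hung height, then lower. Over 30 N between door and bracket or cabinet before it is home, or 80 N at any time, damages them.
- door: Loose upright door, 0.2 to 0.4 kg; origin on the knuckles' axis at the level of the leaf's underside, z up. Green leaf 12 mm thick (x), y -14 to -184, z 0 to 140 mm. Shut it has the cabinet's yaw (within 3 degrees); opening by an angle lowers its yaw by that. Hung, its underside is 12 mm above the table (let go, it sags 2 degrees). It starts in the rack, also 12 mm up, in a slot 45 deep, 15 wide.
- door_tab (a point): Centre of the part of the door's upright wooden tab to grasp: tab 14 mm thick (door x) x 44 mm wide (door y), rising to 191 mm above the underside; this point is at y = -38, z = 166 mm in the door's frame, 26 mm above the leaf's top edge and 25 mm below the tab's top. Axes as the door's.
- knuckle_low (a point): Centre of the lower end of the lower brass knuckle: a tube open at both ends, 20 mm long, 18 mm outside, 11.8 mm bore, at x = 0, y = 0, z = 18 mm in the door's frame. Fully home its lower end rests on the shoulder, that is at hinge_low's height.
- knuckle_top (a point): The same for the upper knuckle, 100 mm above knuckle_low; both take their pins at the same time.
- rack: Fixed dark wooden rack, 100 (x) x 130 (y) x 57 mm high, origin at the centre of its underside, two slots along its y at x = -25 mm (the door) and x = +25 mm (the ware board).
- ware_board: Slate-coloured board, 12 x 150 x 100 mm, standing in the rack's other slot, its top 112 mm above the table; to be left there.
- brush_cup: White cup with brushes, 86 mm wide, 190 mm high; leave alone.
- stamp_box: Open wooden box of stamps, 110 x 140 x 45 mm; leave alone.
- glaze_jar: Amber jar, 64 mm wide, 90 mm high; leave alone.
- stamp_a: Single dark steel stamp, 18 x 18 x 40 mm, standing; leave alone.
Mind the look-alikes: they are no part of the job. Of the things shaped like the door, the green one is meant.

How it is judged:
On the way:
1. both knuckles are fully home over the pins while the door stands open (horizontal distance between knuckle_low and hinge_low below 0.011 m and horizontal distance between knuckle_top and hinge_top below 0.011 m and z of knuckle_low in the frame of cabinet between 0.026 and 0.034 m and z of knuckle_top in the frame of cabinet below 0.134 m and angle between door's own z axis and vertical below 0.07 rad and angle between the y axis of door and the y axis of cabinet, either way round above 0.3 rad), for 0.2 s.
At the end, for the whole second after the job is handed in: The door hangs at rest and upright (within 4 degrees) with both knuckles home over the pins (lower ends within 4 mm of the height of the shoulders, within 11 mm of the marks in plan) and is shut (within 0.1 rad of the cabinet's front) (horizontal distance between knuckle_low and hinge_low below 0.011 m and horizontal distance between knuckle_top and hinge_top below 0.011 m and z of knuckle_low in the frame of cabinet between 0.026 and 0.034 m and z of knuckle_top in the frame of cabinet below 0.134 m and angle between door's own z axis and vertical below 0.07 rad and angle between the y axis of door and the y axis of cabinet, either way round below 0.1 rad and linear speed of door below 0.02 m/s and angular speed of door below 0.1 rad/s); the robot touches nothing.
It fails at once if the door is pressed on the pins or the cabinet with more than 30 N while it is not home on the pins (contact force between door and cabinet above 30 N and z of knuckle_top in the frame of cabinet above 0.135 m).
It fails at once if the door is dropped or slammed on the pins or the cabinet with more than 80 N (contact force between door and cabinet above 80 N).
It fails at once if a bystander is moved more than 30 mm (distance of any of ware_board, brush_cup, stamp_box, glaze_jar, stamp_a from where it was at the start of the episode above 0.03 m).
It also fails if it takes over 72 s, if anything falls off the work surface, if the arm or the gripper's body presses on something with over 40 N, if the wrist force passes 120 N, or if a joint passes its speed limit or range.

## Robot

A 6-joint arm with a two-finger parallel gripper is mounted at the origin on the work surface. World frame = base frame: x ahead of the robot, y to its left, z up, the work surface at z = 0. Lengths are in m, angles in rad, forces in N, time in s.
With the tool pointing down it reaches from about 0.225 to 0.875 m from the base axis. Payload 3.4 kg.
Tool frame: the origin (TCP) lies on the mounting face of the last link; the fingertips stand 173 mm ahead of it and the grasp point (between the pads) lies 155 mm ahead of it; x points along the fingers, y is the direction in which the jaws open and shut, and the axes are right-handed (so a half turn about x gives the same grasp; the last joint's range is limited). The gripper opens to 85 mm and grips with 20 to 120 N. Pads are 22 mm wide; open, the fingers measure 114 mm over their backs; the gripper's body (76 mm by 85 mm) begins 54 mm behind the grasp point. The pads swing forward as they close: fully open they stand 13 mm farther back than shut.
Start: joints at [-0.121, 0.276, 1.505, -0, 1.361, -0.121], TCP at [0.575, -0, 0.405] pointing down, gripper open.
Joint ranges: [-2.89, 2.89], [-0.75, 2.08], [0.22, 2.7], [-1.18, 4.32], [0.11, 2.71], [-2.7, 2.7]. Speed limits (rad/s): [2.57, 2.57, 3.14, 3.14, 3.14, 3.14].

## Interface

Orientations are given as a unit quaternion [w, x, y, z].
In Python, from rig import manip gives the robot as it stands.
- The arm moves only by the tool arm_command, never from a script. Its argument "targets" is a list of rows, each an object with "dp": the shift along the tool's x, y, z in m, a list of three; "turn": the turn, a rotation vector about the tool's x, y, z in degrees, a list of three; "grip": the opening, from -1 (shut) to 1 (fully open). In form: [{"dp": [tx, ty, tz], "turn": [wx, wy, wz], "grip": grip}, ...]. A call has 1 to 8 rows; each row shifts and turns the commanded pose from where the row before left it, along the tool's axes as they then stand; what a row does not reach is not made up. A row lasts 1/10 s, in which the tool goes at most 50 mm and 8.59 degrees, less where a joint would pass 70% of its speed; a pose out of reach is approached as far as the arm can. A call with a gripper value outside its range is refused whole. The fingers move at their own pace and stop on an object; "grip_force" is the grip in N (left out, the last holds). Time passes only in rows, so rows that do not move let the fingers close. It gives the time, the measured TCP pose, the force and the opening at its end, in the units of the state.
- manip.get_state(): the state, without advancing time (a new reading comes with each control period).
- manip.get_image(name): name is "scene" or "side" or "wrist"; returns the picture (384x512x3 uint8, red, green, blue); there is no depth.
- manip.calibration(name): a dict with "fx", "fy", "cx", "cy" (pixels), "R" (3x3) and "t" (3): a world point X has camera coordinates R X + t. Camera axes: x right, y down, z forward; pixel columns grow to the right and rows downward; lengths in m; the calibration is good to about 2 mm. A picture is of the moment at which its call begins: read the wrist's pose just before it. calibration takes no time and is no camera call; for the wrist camera it gives the pose at the moment of the call.
- manip.sign_off(): hands the job in, once; it reports no verdict.
The state is a dict: "clock": time; "qpos": joint angles; "qd": joint speeds; "effort": joint torques, N m; "position": TCP position; "ee_rot": TCP orientation; "contact_force": force on the tool from outside, world axes, zero at the start; "moment": the same for the moment, N m; "width": finger opening in m.
Only numpy, scipy, OpenCV 4.12 (cv2) and the standard library are available. Lean on these libraries where they do the work, as an engineer would, in place of code of your own. Each camera call takes 0.05 s, during which the arm holds its last target.

## Working session

There is one attempt and no reset: what is moved stays moved. The work goes in short steps, Python scripts to look and compute and a tool call to move; the robot and the scene stay as the last step left them, time stands still between calls to the robot, and variables do not carry over. Pictures are saved under pics/ and viewed, and the job is handed in when it is done.

Besides the shell and the picture viewer there is one more tool, called as name(argument=value, ...) on one line, values as JSON. arm_command: Moves the arm, as the interface text tells. Its arguments: {"type":"object","properties":{"targets":{"type":"array"},"grip_force":{"type":"number"}},"required":["targets"]}

```bash
mkdir -p pics; ls; python3 - <<'E'
from rig import manip
import cv2
print(manip.get_state())
for n in ["scene","side","wrist"]:
    c=manip.calibration(n); print(n,c)
    im=manip.get_image(n); cv2.imwrite(f"pics/{n}0.png",im[:,:,::-1])
E
```

```text
pics
{'clock': 0.0, 'qpos': array([-1.21030498e-01,  2.76603056e-01,  1.50615742e+00,  4.21108631e-06,
        1.36068607e+00, -1.20990468e-01]), 'qd': array([ 0.00101553,  0.00049789, -0.00215445,  0.00081987,  0.00018104,
       -0.00015691]), 'effort': array([ 6.20495921e-04, -4.16768074e+01, -2.45808578e+01, -1.52056768e-04,
        1.11346930e-02,  1.69860516e-05]), 'position': array([5.74783938e-01, 4.14581116e-06, 4.03825136e-01]), 'ee_rot': array([ 0.49947263,  0.49960702,  0.50050649, -0.500413  ]), 'contact_force': array([ 0.08117867,  0.08970806, -0.20806582]), 'moment': array([-0.00899026,  0.05897827,  0.02940539]), 'width': 0.08536159667229992}
scene {'fx': 474.36740326642746, 'fy': 474.36740326642746, 'cx': 242.99301270217643, 'cy': 193.98776114537344, 'R': array([[ 0.37112579,  0.92858175,  0.00125352],
       [ 0.7894964 , -0.3148264 , -0.5268584 ],
       [-0.48883645,  0.19652039, -0.84995215]]), 't': array([-0.20674406, -0.31539346,  1.78110011])}
side {'fx': 350.0211397814328, 'fy': 350.0211397814328, 'cx': 262.7327306490225, 'cy': 189.73232434744983, 'R': array([[ 0.79226785, -0.61016926, -0.00226411],
       [-0.39361142, -0.50823825, -0.76600518],
       [ 0.46624211,  0.60777246, -0.64283041]]), 't': array([-0.3702288 ,  0.31038633,  0.76346801])}
wrist {'fx': 275.08352194203826, 'fy': 275.08352194203826, 'cx': 255.31010503761755, 'cy': 191.18640787859079, 'R': array([[ 9.99999508e-01,  8.66454093e-04, -4.83082310e-04],
       [ 9.70775223e-04, -9.54961023e-01,  2.96729678e-01],
       [-2.04222133e-04, -2.96730001e-01, -9.54961394e-01]]), 't': array([-0.57420621, -0.03753586,  0.37812166])}
```

View pics/scene0.png

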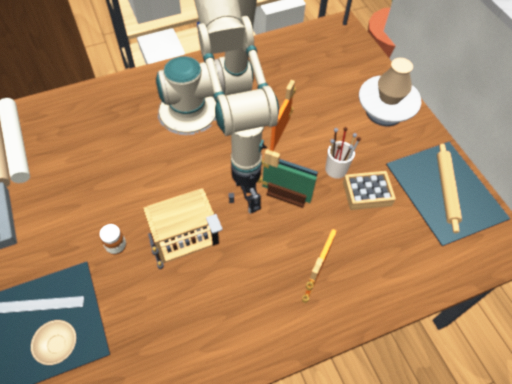

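View pics/side0.png

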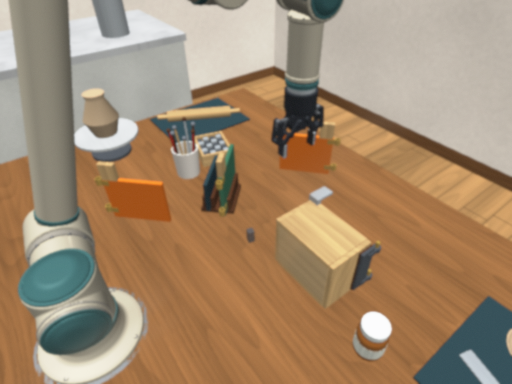

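View pics/wrist0.png

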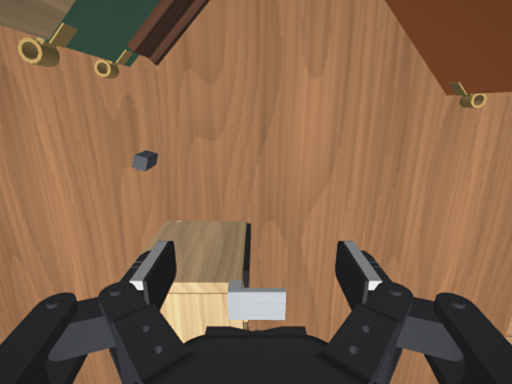

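```bash
cat > h.py <<'E'
import numpy as np, cv2
def ray(c,u,v):
    R=np.array(c['R']);t=np.array(c['t'])
    o=-R.T@t; d=R.T@np.array([(u-c['cx'])/c['fx'],(v-c['cy'])/c['fy'],1.]); return o,d/np.linalg.norm(d)
def onz(c,u,v,z):
    o,d=ray(c,u,v); return o+d*(z-o[2])/d[2]
def tri(obs):
    A=np.zeros((3,3));b=np.zeros(3)
    for c,u,v in obs:
        o,d=ray(c,u,v);P=np.eye(3)-np.outer(d,d);A+=P;b+=P@o
    X=np.linalg.solve(A,b); return X
def proj(c,X):
    p=np.array(c['R'])@X+c['t']; return c['cx']+c['fx']*p[0]/p[2],c['cy']+c['fy']*p[1]/p[2]
def crop(src,dst,x0,y0,w,h,s):
    im=cv2.imread(src)[y0:y0+h,x0:x0+w]; cv2.imwrite(dst,cv2.resize(im,None,fx=s,fy=s,interpolation=cv2.INTER_CUBIC))
E
python3 -c "
from h import *
crop('pics/scene0.png','pics/s0cab.png',135,175,100,75,8)
crop('pics/scene0.png','pics/s0door.png',250,135,80,75,8)
crop('pics/side0.png','pics/d0door.png',190,130,60,90,6)
crop('pics/side0.png','pics/d0cab.png',265,180,125,130,4)
"
```

```text
(no output)
```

View pics/s0cab.png

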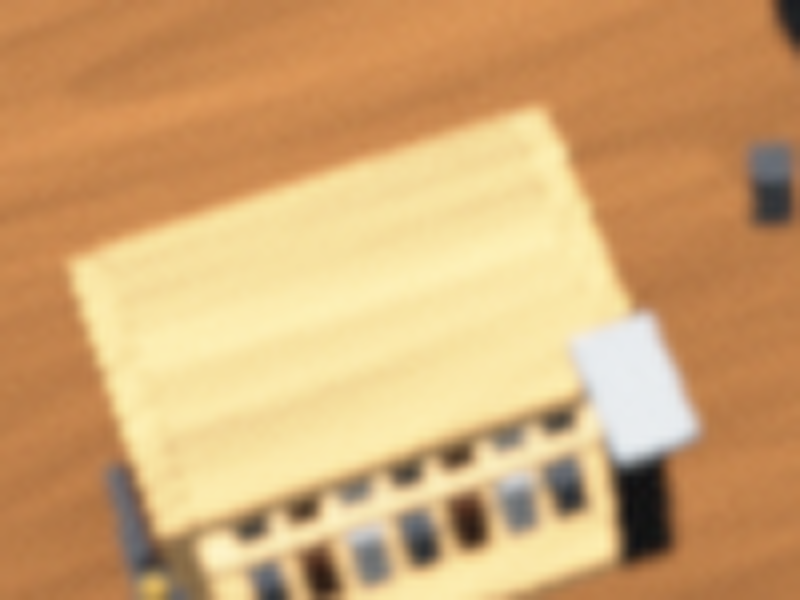

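View pics/s0door.png

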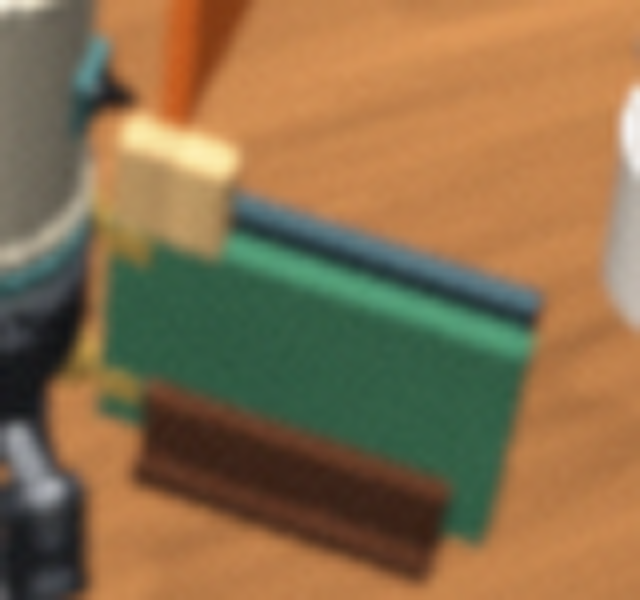

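View pics/d0door.png

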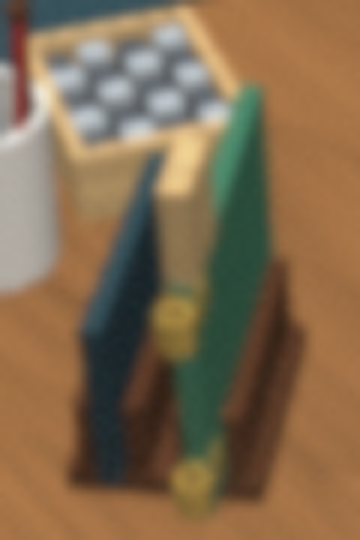

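View pics/d0cab.png

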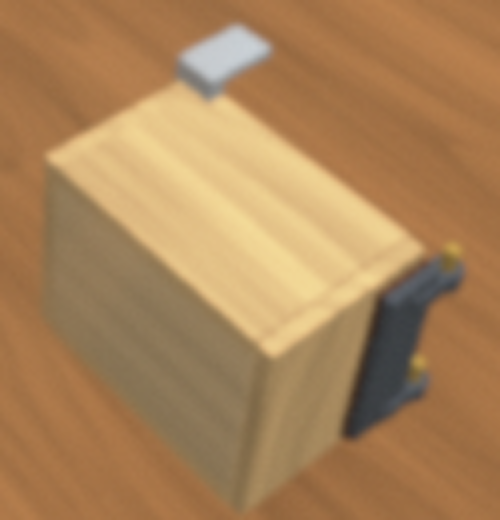

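```bash
cat > m1.py <<'E'
from rig import manip
from h import *
S=manip.calibration('scene');D=manip.calibration('side')
sp=lambda u,v,x0,y0,s:(x0+(u+.5)/s-.5,y0+(v+.5)/s-.5)
sc=[(72,262),(545,105),(160,535)]; dc=[(268,357),(50,157),(425,247)]
names=['back+y','back-y','front+y']
P=[]
for n,a,b in zip(names,sc,dc):
    a=sp(*a,135,175,8);b=sp(*b,265,180,4)
    X1=onz(S,*a,.15);X2=onz(D,*b,.15);print(n,X1,X2,tri([(S,*a),(D,*b)]));P.append((X1+X2)/2)
ey=P[0]-P[1];print('cab +y',np.linalg.norm(ey),np.degrees(np.arctan2(ey[1],ey[0]))-90)
ex=P[0]-P[2];print('cab +x',np.linalg.norm(ex),np.degrees(np.arctan2(ex[1],ex[0])))
# door
print('door top leaf edges')
for p in [(230,245),(530,356),(232,233),(538,332)]: print(onz(S,*sp(*p,250,135,8),.152))
for p in [(210,205),(262,95),(240,95)]: print('side',onz(D,*sp(*p,190,130,6),.152))
print('tab top'); 
for p in [(122,118),(238,158),(225,175),(117,135)]: print(onz(S,*sp(*p,250,135,8),.203))
for p in [(167,190),(205,195),(180,137),(208,143)]: print('side',onz(D,*sp(*p,190,130,6),.203))
W=manip.calibration('wrist')
print('kn top low/upper? wrist', onz(W,38,52,.15),onz(W,104,69,.05), 'side',onz(D,*sp(178,302,190,130,6),.15),onz(D,*sp(193,467,190,130,6),.05))
E
python3 m1.py
```

```text
back+y [ 0.44239798 -0.26697632  0.15      ] [ 0.43678388 -0.26841948  0.15      ] [ 0.43960565 -0.26676049  0.14576275]
back-y [ 0.44208176 -0.08426283  0.15      ] [ 0.44050568 -0.09043798  0.15      ] [ 0.44187827 -0.08589926  0.14738497]
front+y [ 0.56079789 -0.26805177  0.15      ] [ 0.55812106 -0.26928323  0.15      ] [ 0.55980711 -0.26821867  0.14801386]
cab +y 0.18035553466160267 -180.5409544635553
cab +x 0.1198724635504905 179.5365533563867
door top leaf edges
[0.45190643 0.15907422 0.152     ]
[0.54084641 0.24357146 0.152     ]
[0.44701487 0.16210024 0.152     ]
[0.53214409 0.25127475 0.152     ]
side [0.46163999 0.16765223 0.152     ]
side [0.53361393 0.2311836  0.152     ]
side [0.52487776 0.23796086 0.152     ]
tab top
[0.41507257 0.12734758 0.203     ]
[0.44836302 0.16033024 0.203     ]
[0.45376094 0.15260364 0.203     ]
[0.4217191  0.12245864 0.203     ]
side [0.41737575 0.126303   0.203     ]
side [0.42830711 0.11315049 0.203     ]
side [0.44358046 0.15744645 0.203     ]
side [0.45086195 0.14579614 0.203     ]
kn top low/upper? wrist [0.41551359 0.11417657 0.15      ] [0.41123042 0.11446821 0.05      ] side [0.41193359 0.11693064 0.15      ] [0.41127133 0.11794835 0.05      ]
```

arm_command(targets=[{"dp":[0.01,0,0.05],"turn":[0,0,0],"grip":1},{"dp":[0.01,0,0.05],"turn":[0,0,0],"grip":1},{"dp":[0.01,0,0.05],"turn":[0,0,0],"grip":1},{"dp":[0,0,0.05],"turn":[0,0,0],"grip":1},{"dp":[0,0,0.05],"turn":[0,0,0],"grip":1},{"dp":[0,0,0],"turn":[0,0,0],"grip":1},{"dp":[0,0,0],"turn":[0,0,0],"grip":1}])

```text
clock: 0.85
position: [0.5747, -0.2483, 0.3745]
ee_rot: [0.499, 0.501, 0.5, -0.501]
contact_force: [-1.1, 0.7, 0.0]
width: 0.0856
```

```bash
cat > w.py <<'E'
import sys,pickle
from rig import manip
from h import *
n=sys.argv[1]
s=manip.get_state();c=manip.calibration('wrist');im=manip.get_image('wrist')
cv2.imwrite(f'pics/{n}.png',im[:,:,::-1]);pickle.dump(c,open(f'pics/{n}.pkl','wb'))
print(s['clock'],s['position'],np.degrees(s['qd']).round(2))
E
python3 w.py w1
```

```text
0.85 [ 0.5747086  -0.24834224  0.37451728] [ 2.33 -1.05  1.08  0.59  0.45  0.01]
```

View pics/w1.png

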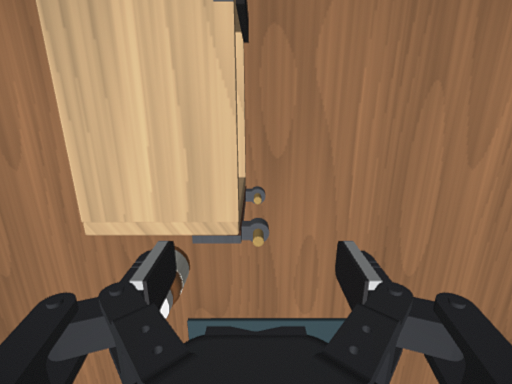

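```bash
python3 -c "
from h import *
crop('pics/w1.png','pics/w1c.png',225,175,60,75,8)"
```

```text
(no output)
```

View pics/w1c.png

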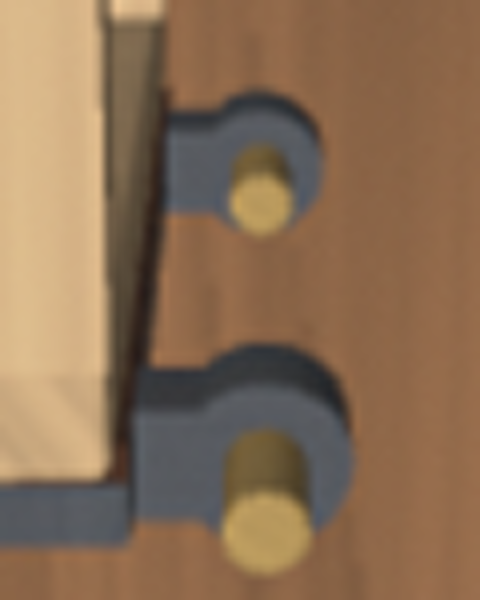

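```bash
python3 -c "
from h import *
import pickle
c=pickle.load(open('pics/w1.pkl','rb'))
sp=lambda u,v,x0=225,y0=175,s=8:(x0+(u+.5)/s-.5,y0+(v+.5)/s-.5)
print(onz(c,*sp(266,533),.146),onz(c,*sp(262,204),.046))
print('roof front+y corner',onz(c,*sp(110,478),.15), onz(c,86,234,.15), onz(c,245,175,.15),onz(c,238,60,.15))
"
```

```text
[ 0.57626454 -0.27382629  0.146     ] [ 0.57657339 -0.27387144  0.046     ]
roof front+y corner [ 0.56119965 -0.26584039  0.15      ] [ 0.44391259 -0.26535262  0.15      ] [ 0.5669594  -0.21887291  0.15      ] [ 0.56346493 -0.14334705  0.15      ]
```

arm_command(targets=[{"dp":[-0.01,-0.0225,-0.0425],"turn":[0,0,0],"grip":1},{"dp":[-0.01,-0.0225,-0.0425],"turn":[0,0,0],"grip":1},{"dp":[-0.01,-0.0225,-0.0425],"turn":[0,0,0],"grip":1},{"dp":[0,-0.0225,-0.0425],"turn":[0,0,0],"grip":1},{"dp":[0,-0.0225,-0.0425],"turn":[0,0,0],"grip":1},{"dp":[0,-0.0225,-0.0425],"turn":[0,0,0],"grip":1},{"dp":[0,-0.0225,-0.0425],"turn":[0,0,0],"grip":1},{"dp":[0,-0.0225,-0.0425],"turn":[0,0,0],"grip":1}])

```text
clock: 1.7
position: [0.3925, 0.0956, 0.4055]
ee_rot: [0.5, 0.5, 0.501, -0.499]
contact_force: [0.6, 0.7, -0.1]
width: 0.0854
```

arm_command(targets=[{"dp":[0,-0.025,-0.048],"turn":[0,0,0],"grip":1},{"dp":[0,0,0],"turn":[0,0,0],"grip":1},{"dp":[0,0,0],"turn":[0,0,0],"grip":1}])

```text
clock: 2.0
position: [0.3703, 0.139, 0.4056]
ee_rot: [0.502, 0.499, 0.501, -0.498]
contact_force: [0.1, -0.4, -0.7]
width: 0.0854
```

```bash
python3 w.py w2
```

```text
2.0 [0.37029972 0.13899446 0.40556925] [-3.72  1.   -1.05 -0.76 -0.26 -0.11]
```

View pics/w2.png

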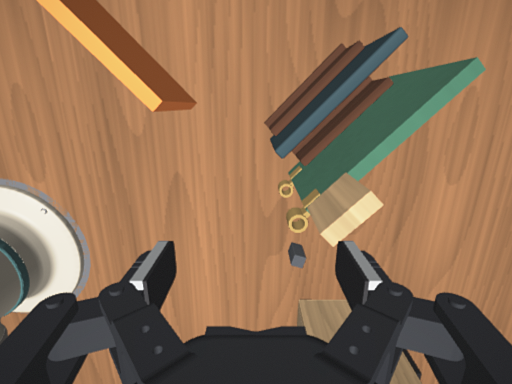

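```bash
python3 -c "
from h import *
crop('pics/w2.png','pics/w2c.png',270,160,120,90,6.6)
crop('pics/w2.png','pics/w2d.png',270,165,50,75,8)"
```

```text
(no output)
```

View pics/w2c.png

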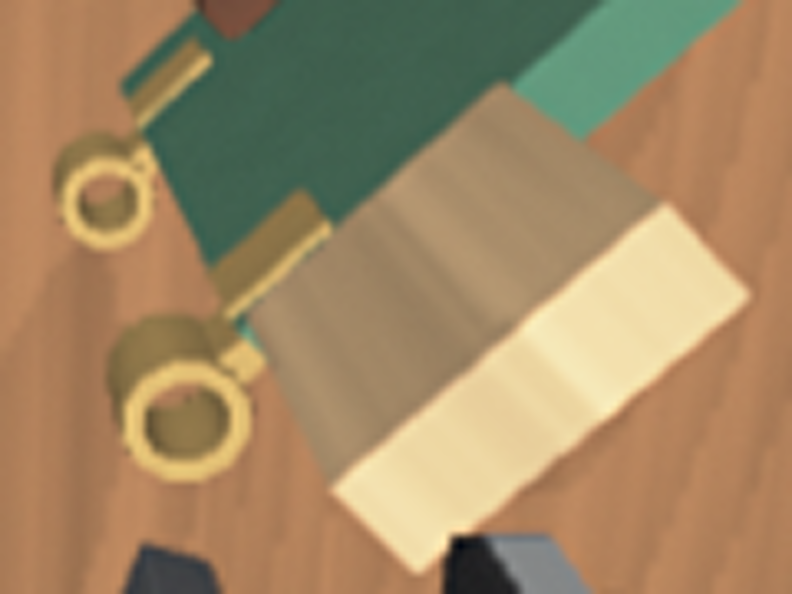

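View pics/w2d.png

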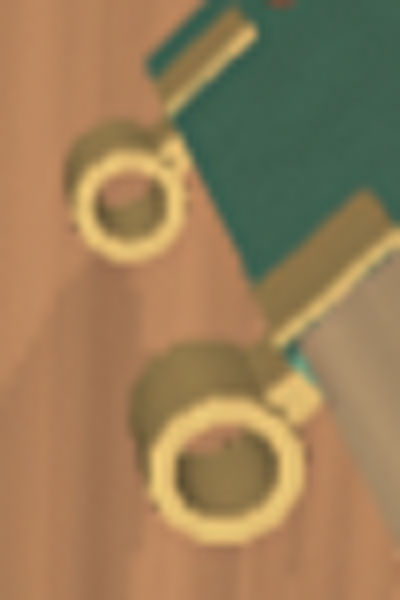

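```bash
python3 -c "
from h import *
import pickle
c=pickle.load(open('pics/w2.pkl','rb'))
sp=lambda u,v,x0,y0,s:(x0+(u+.5)/s-.5,y0+(v+.5)/s-.5)
a=onz(c,*sp(227,470,270,165,8),.15);b=onz(c,*sp(130,207,270,165,8),.05);print(a,b)
P=[onz(c,*sp(*p,270,160,6.6),.203) for p in [(333,490),(417,572),(752,294),(664,204)]]
for p in P:print(p)
P=np.array(P);m=P.mean(0);print('tab',m,m-a, np.linalg.norm((m-a)[:2]))
for i,j in[(0,3),(1,2)]:
  d=P[j]-P[i];print(np.degrees(np.arctan2(d[1],d[0])),np.linalg.norm(d))
d=(m-a);print('dir',np.degrees(np.arctan2(d[1],d[0])))
# leaf far end
q=[onz(c,u,v,.152) for u,v in [(474,58),(485,67)]];print(q); d=sum(q)/2-a;print(np.degrees(np.arctan2(d[1],d[0])),np.linalg.norm(d[:2]))
"
```

```text
[0.40825216 0.11677499 0.15      ] [0.40835842 0.11635444 0.05      ]
[0.4145475  0.13255386 0.203     ]
[0.42409909 0.12313559 0.203     ]
[0.45479667 0.15434446 0.203     ]
[0.44475902 0.1636966  0.203     ]
tab [0.43455057 0.14343263 0.203     ] [0.02629841 0.02665764 0.053     ] 0.03744643982109385
45.869552998348645 0.04338900811881374
45.4732013365349 0.043775971460271554
dir 45.38866049876934
[array([0.53024368, 0.25029469, 0.152     ]), array([0.53988272, 0.2442948 , 0.152     ])]
45.825704832574374 0.18197924720391004
```

arm_command(targets=[{"dp":[0,0.032,-0.0024],"turn":[0,0,0],"grip":1},{"dp":[0,0.0326,-0.0023],"turn":[7.4,0,0],"grip":1},{"dp":[0,0,0],"turn":[7.4,0,0],"grip":1},{"dp":[0,0,0],"turn":[7.4,0,0],"grip":1},{"dp":[0,0,0],"turn":[7.4,0,0],"grip":1},{"dp":[0,0,0],"turn":[7.4,0,0],"grip":1},{"dp":[0,0,0],"turn":[7.4,0,0],"grip":1},{"dp":[0,0,0],"turn":[0,0,0],"grip":1}])

```text
clock: 2.85
position: [0.4373, 0.1405, 0.4051]
ee_rot: [-0.273, -0.652, -0.273, 0.652]
contact_force: [-0.6, 0.4, -0.2]
width: 0.0853
```

arm_command(targets=[{"dp":[0,0,0],"turn":[0,0,0],"grip":1},{"dp":[0,0,0],"turn":[0,0,0],"grip":1}])

```text
clock: 3.05
position: [0.4368, 0.1413, 0.4052]
ee_rot: [-0.274, -0.652, -0.274, 0.652]
contact_force: [0.7, 0.4, -0.4]
width: 0.0853
```

```bash
cat > st.py <<'E'
from rig import manip
import numpy as np
from scipy.spatial.transform import Rotation as R
s=manip.get_state();r=R.from_quat(s['ee_rot'],scalar_first=True).as_matrix()
print(round(s['clock'],2),'pos',s['position'].round(4),'yaw y',np.degrees(np.arctan2(r[1,1],r[0,1])).round(2),'x',r[:,0].round(4),'F',s['contact_force'].round(1),'M',s['moment'].round(2),'w',round(s['width'],4),'q',s['qpos'].round(3))
E
python3 st.py;python3 w.py w3
```

```text
3.05 pos [0.4368 0.1413 0.4052] yaw y -44.37 x [-0.e+00 -1.e-04 -1.e+00] F [ 0.7  0.4 -0.4] M [-0.01  0.05 -0.05] w 0.0853 q [ 0.161  0.1    1.732 -0.     1.31   0.936]
3.05 [0.43684216 0.14133911 0.40521605] [ 0.61 -0.01  0.03  0.02  0.01  0.49]
```

View pics/w3.png

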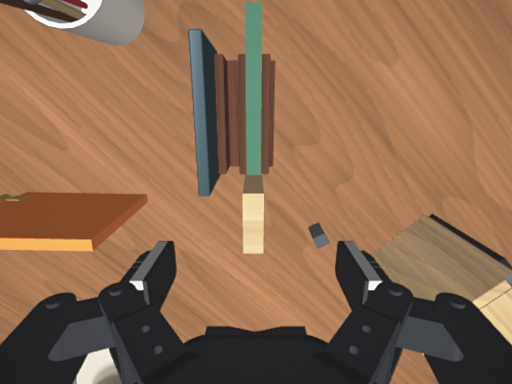

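```bash
python3 -c "
from h import *
import pickle
c=pickle.load(open('pics/w3.pkl','rb'))
im=cv2.imread('pics/w3.png')
h=cv2.cvtColor(im,cv2.COLOR_BGR2HSV)
m=((im[:,:,2]>200)&(im[:,:,0]>130)&(im[:,:,1]>180)); m[:180]=0;m[270:]=0;m[:,:230]=0;m[:,280:]=0
ct=max(cv2.findContours(m.astype('uint8'),0,2)[0],key=cv2.contourArea);r=cv2.minAreaRect(ct);print(r)
X=onz(c,*r[0],.203);print(X);p=X-np.array([.4368,.1413,0]);print('tool y',p[0]*.715-p[1]*.699,'tool z',-p[0]*.699-p[1]*.715)
"
```

```text
((253.0, 223.5), (59.0, 20.0), 90.0)
[0.43576413 0.14338687 0.203     ]
tool y -0.0021993691540201947 tool z -0.0007680404962678144
```

arm_command(targets=[{"dp":[0.012,-0.0026,-0.0006],"turn":[0,0,0],"grip":1},{"dp":[0.02,0,0],"turn":[0,0,0],"grip":1},{"dp":[0.02,0,0],"turn":[0,0,0],"grip":1},{"dp":[0.02,0,0],"turn":[0,0,0],"grip":1},{"dp":[0,0,0],"turn":[0,0,0],"grip":1},{"dp":[0,0,0],"turn":[0,0,0],"grip":1}])

```text
clock: 3.7
position: [0.4349, 0.1443, 0.333]
ee_rot: [-0.274, -0.651, -0.274, 0.652]
contact_force: [-0.3, 0.7, -0.2]
width: 0.0852
```

```bash
python3 st.py;python3 w.py w4
```

```text
3.7 pos [0.4349 0.1443 0.333 ] yaw y -44.37 x [-1.e-03 -2.e-04 -1.e+00] F [-0.3  0.7 -0.2] M [-0.03 -0.05 -0.05] w 0.0852 q [0.168 0.157 1.856 0.    1.13  0.943]
3.7 [0.43493166 0.14432992 0.33296505] [-0.18 -0.93 -1.72  0.04 -0.03  0.09]
```

View pics/w4.png

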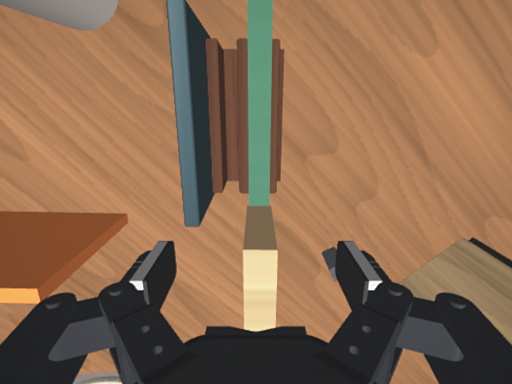

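arm_command(targets=[{"dp":[0,0,0],"turn":[0,0,0],"grip":-1},{"dp":[0,0,0],"turn":[0,0,0],"grip":-1},{"dp":[0,0,0],"turn":[0,0,0],"grip":-1},{"dp":[0,0,0],"turn":[0,0,0],"grip":-1},{"dp":[0,0,0],"turn":[0,0,0],"grip":-1},{"dp":[0,0,0],"turn":[0,0,0],"grip":-1},{"dp":[0,0,0],"turn":[0,0,0],"grip":-1},{"dp":[0,0,0],"turn":[0,0,0],"grip":-1}], grip_force=60)

```text
clock: 4.55
position: [0.4352, 0.1441, 0.3336]
ee_rot: [0.274, 0.652, 0.274, -0.652]
contact_force: [-0.8, -2.1, 3.1]
width: 0.0132
```

```bash
python3 st.py
```

```text
4.55 pos [0.4352 0.1441 0.3336] yaw y -44.39 x [ 7.e-04 -4.e-04 -1.e+00] F [-0.8 -2.1  3.1] M [-0.24  0.03  0.06] w 0.0132 q [ 1.680e-01  1.560e-01  1.855e+00 -1.000e-03  1.130e+00  9.430e-01]
```

arm_command(targets=[{"dp":[-0.008,0,0],"turn":[0,0,0],"grip":-1},{"dp":[-0.016,0,0],"turn":[0,0,0],"grip":-1},{"dp":[-0.024,0,0],"turn":[0,0,0],"grip":-1},{"dp":[-0.024,0,0],"turn":[0,0,0],"grip":-1},{"dp":[0,0,0],"turn":[0,0,0],"grip":-1},{"dp":[0,0,0],"turn":[0,0,0],"grip":-1}])

```text
clock: 5.15
position: [0.4347, 0.1442, 0.4048]
ee_rot: [-0.274, -0.652, -0.274, 0.652]
contact_force: [0.3, 0.1, -3.0]
width: 0.0136
```

```bash
python3 st.py; python3 - <<'E'
from rig import manip
import cv2
from h import *
for n in ['scene','side']: cv2.imwrite(f'pics/{n}5.png',manip.get_image(n)[:,:,::-1])
crop('pics/side5.png','pics/side5c.png',150,60,140,170,4)
crop('pics/scene5.png','pics/scene5c.png',220,80,120,130,4)
a=cv2.imread('pics/side5c.png');b=cv2.imread('pics/scene5c.png');b=cv2.copyMakeBorder(b,0,a.shape[0]-b.shape[0],0,0,0);x=np.hstack([a,b]);cv2.imwrite('pics/x5.png',cv2.resize(x,None,fx=.75,fy=.75))
E
python3 w.py w5
```

```text
5.15 pos [0.4347 0.1442 0.4048] yaw y -44.4 x [-7.e-04  1.e-04 -1.e+00] F [ 0.3  0.1 -3. ] M [-0.08  0.08 -0.03] w 0.0136 q [0.168 0.098 1.735 0.    1.309 0.943]
5.25 [0.43440703 0.14413965 0.40374499] [-0.1   0.38  0.17 -0.11 -0.01  0.04]
```

View pics/x5.png

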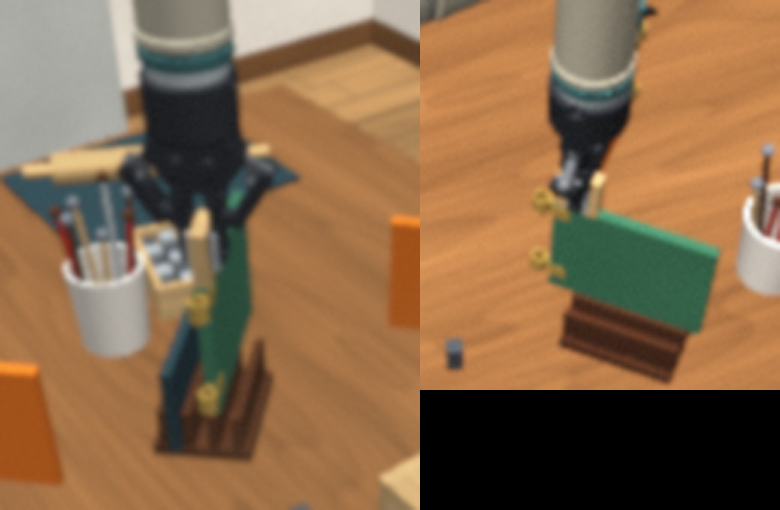

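View pics/w5.png

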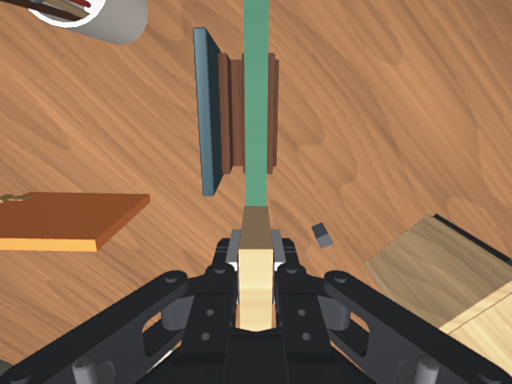

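```bash
python3 - <<'E'
from rig import manip
from h import *
S=manip.calibration('scene');D=manip.calibration('side')
a=tri([(S,260.3,146.7),(D,216,161.2)]);b=tri([(S,260.,165.7),(D,219.3,193.2)]);print(a,b,a-b)
E
python3 -c "
from h import *
crop('pics/side5.png','pics/x6.png',195,140,50,75,8)
crop('pics/scene5.png','pics/x7.png',250,130,75,70,8)"
```

```text
[0.40773765 0.11547684 0.21318365] [0.40625332 0.11739487 0.10784285] [ 0.00148433 -0.00191803  0.1053408 ]
```

View pics/x6.png

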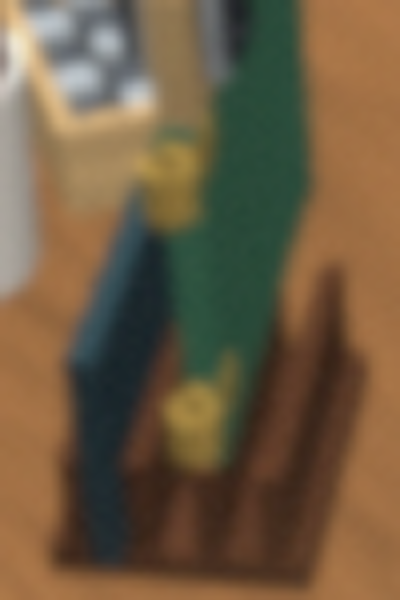

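View pics/x7.png

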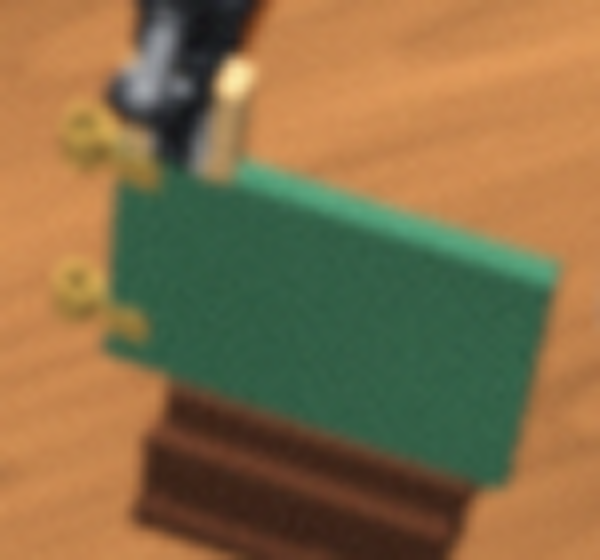

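arm_command(targets=[{"dp":[0,0.0222,-0.0065],"turn":[0,0,0],"grip":-1},{"dp":[0,0.0342,-0.0112],"turn":[0,0,0],"grip":-1},{"dp":[0,0.0342,-0.0112],"turn":[0,0,0],"grip":-1},{"dp":[0,0.0342,-0.0112],"turn":[0,0,0],"grip":-1},{"dp":[0,0.0342,-0.0112],"turn":[0,0,0],"grip":-1},{"dp":[0,0.0342,-0.0112],"turn":[0,0,0],"grip":-1},{"dp":[0,0.0342,-0.0112],"turn":[0,0,0],"grip":-1},{"dp":[0,0.0302,-0.0106],"turn":[0,0,0],"grip":-1}])

```text
clock: 6.1
position: [0.6795, 0.0232, 0.4031]
ee_rot: [-0.273, -0.651, -0.274, 0.653]
contact_force: [0.2, 0.7, -1.7]
width: 0.0132
```

arm_command(targets=[{"dp":[0,0.0236,0.0241],"turn":[0,0,0],"grip":-1},{"dp":[0,0.0236,0.0241],"turn":[0,0,0],"grip":-1},{"dp":[0,0.0236,0.0241],"turn":[0,0,0],"grip":-1},{"dp":[0,0.0236,0.0241],"turn":[0,0,0],"grip":-1},{"dp":[0,0.0236,0.0241],"turn":[0,0,0],"grip":-1},{"dp":[0,0.0236,0.0241],"turn":[0,0,0],"grip":-1},{"dp":[0,0.0236,0.0241],"turn":[0,0,0],"grip":-1},{"dp":[0,0.0236,0.0241],"turn":[0,0,0],"grip":-1}])

```text
clock: 6.9
position: [0.678, -0.247, 0.4032]
ee_rot: [-0.273, -0.651, -0.275, 0.653]
contact_force: [1.7, 0.1, -1.8]
width: 0.0132
```

arm_command(targets=[{"dp":[0,0,0],"turn":[0,0,0],"grip":-1},{"dp":[0,0,0],"turn":[0,0,0],"grip":-1}])

```text
clock: 7.1
position: [0.6779, -0.2466, 0.4031]
ee_rot: [-0.272, -0.651, -0.275, 0.653]
contact_force: [0.2, 0.1, -2.3]
width: 0.013
```

```bash
python3 st.py; python3 - <<'E'
from rig import manip
import cv2
from h import *
for n in ['scene','side']: cv2.imwrite(f'pics/{n}8.png',manip.get_image(n)[:,:,::-1])
a=cv2.imread('pics/scene8.png')[120:320,100:300];b=cv2.imread('pics/side8.png')[120:320,230:430]
cv2.imwrite('pics/x8.png',cv2.resize(np.hstack([a,b]),None,fx=2,fy=2,interpolation=2))
E
python3 w.py w8
```

```text
7.1 pos [ 0.6779 -0.2466  0.4031] yaw y -44.5 x [-0.0029  0.0021 -1.    ] F [ 0.2  0.1 -2.3] M [-0.06  0.1   0.02] w 0.013 q [-4.450e-01  5.040e-01  1.148e+00  1.000e-03  1.494e+00  3.310e-01]
7.2 [ 0.67813308 -0.24496963  0.40405333] [ 0.77 -0.63 -0.17 -0.19  0.01  0.03]
```

View pics/x8.png

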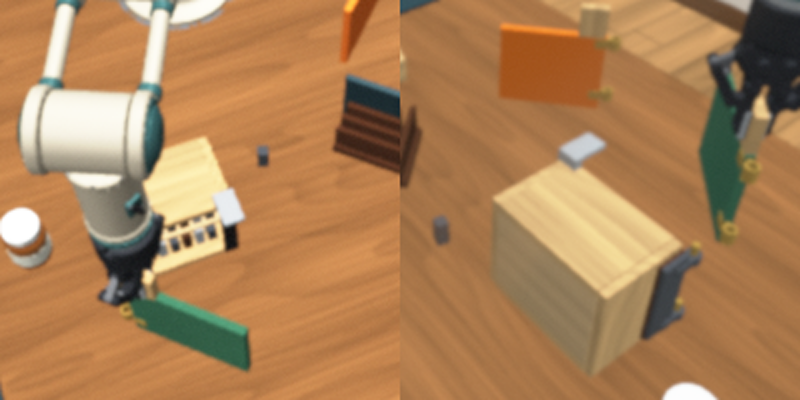

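View pics/w8.png

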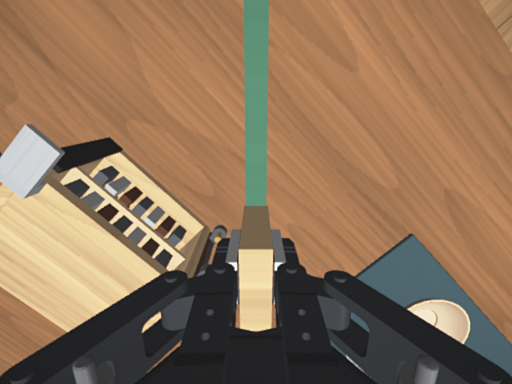

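arm_command(targets=[{"dp":[0.018,0,0],"turn":[0,0,0],"grip":-1},{"dp":[0.018,0,0],"turn":[0,0,0],"grip":-1},{"dp":[0,-0.0133,0.0131],"turn":[0,0,0],"grip":-1},{"dp":[0,-0.0133,0.0131],"turn":[0,0,0],"grip":-1},{"dp":[0,-0.0133,0.0131],"turn":[0,0,0],"grip":-1},{"dp":[0,-0.0133,0.0131],"turn":[0,0,0],"grip":-1},{"dp":[0,0,0],"turn":[0,0,0],"grip":-1},{"dp":[0,0,0],"turn":[0,0,0],"grip":-1}])

```text
clock: 8.05
position: [0.6038, -0.245, 0.3698]
ee_rot: [0.275, 0.652, 0.274, -0.651]
contact_force: [0.1, 0.5, -2.3]
width: 0.0136
```

```bash
python3 st.py; cat > v.py <<'E'
import sys
from rig import manip
from h import *
n=sys.argv[1]
D=manip.calibration('side');im=manip.get_image('side')[:,:,::-1];cv2.imwrite(f'pics/sd{n}.png',im)
S=manip.get_image('scene')[:,:,::-1];cv2.imwrite(f'pics/sc{n}.png',S)
a=cv2.resize(im[205:280,325:400],None,fx=8,fy=8,interpolation=2)
cv2.imwrite(f'pics/v{n}.png',a)
E
python3 v.py 9; python3 st.py
```

```text
8.05 pos [ 0.6038 -0.245   0.3698] yaw y -44.35 x [ 1.7e-03 -2.0e-04 -1.0e+00] F [ 0.1  0.5 -2.3] M [-0.03  0.01  0.  ] w 0.0136 q [-4.920e-01  4.100e-01  1.388e+00  1.000e-03  1.343e+00  2.820e-01]
8.15 pos [ 0.6043 -0.2454  0.3695] yaw y -44.35 x [ 1.5e-03 -3.0e-04 -1.0e+00] F [ 0.6  0.2 -2.2] M [-0.03  0.06 -0.02] w 0.0133 q [-0.492  0.411  1.387  0.     1.343  0.281]
```

View pics/v9.png

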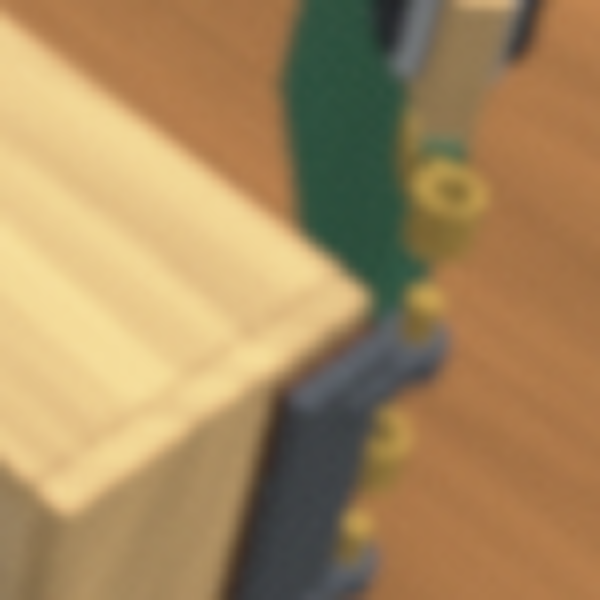

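```bash
python3 - <<'E'
from rig import manip
from h import *
D=manip.calibration('side')
sp=lambda u,v:(325+(u+.5)/8-.5,205+(v+.5)/8-.5)
for n,p,z in [('kt',(450,190),.1863),('kl',(390,432),.0863),('pt',(425,294),.146),('pl',(357,518),.046)]: print(n,onz(D,*sp(*p),z))
for n,p in [('kt',(450,190)),('pt',(425,294))]: print(n,onz(D,*sp(*p),.1463 if n=='pt' else .1863))
E
python3 -c "
from h import *
crop('pics/sc9.png','pics/sc9c.png',130,215,75,75,8)"
```

```text
kt [ 0.57274926 -0.27492729  0.1863    ]
kl [ 0.57571492 -0.27771322  0.0863    ]
pt [ 0.57354657 -0.27649305  0.146     ]
pl [ 0.57451813 -0.27651621  0.046     ]
kt [ 0.57274926 -0.27492729  0.1863    ]
pt [ 0.57328147 -0.27662491  0.1463    ]
```

View pics/sc9c.png

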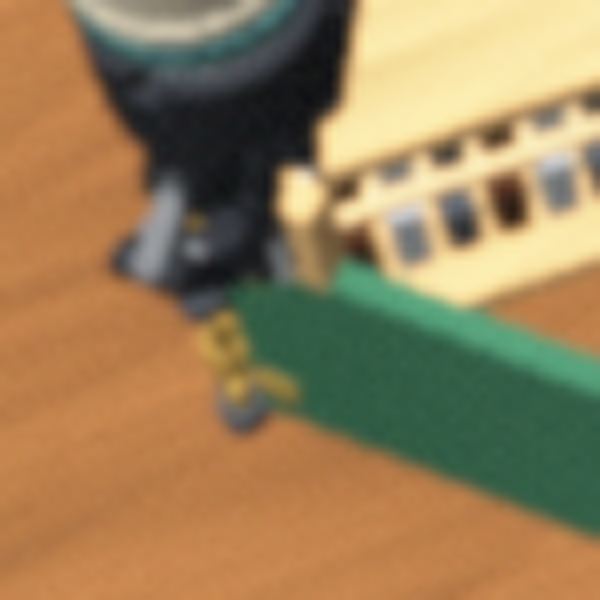

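arm_command(targets=[{"dp":[0.008,0,0],"turn":[0,0,0],"grip":-1},{"dp":[0.008,0,0],"turn":[0,0,0],"grip":-1},{"dp":[0,0,0],"turn":[0,0,0],"grip":-1},{"dp":[0.001,0,0],"turn":[0,0,0],"grip":-1},{"dp":[0.001,0,0],"turn":[0,0,0],"grip":-1},{"dp":[0.001,0,0],"turn":[0,0,0],"grip":-1}])

```text
clock: 8.75
position: [0.6035, -0.246, 0.3504]
ee_rot: [0.274, 0.652, 0.274, -0.652]
contact_force: [0.3, -0.0, -3.2]
width: 0.0133
```

```bash
python3 st.py
```

```text
8.75 pos [ 0.6035 -0.246   0.3504] yaw y -44.4 x [ 5.e-04 -2.e-04 -1.e+00] F [ 0.3 -0.  -3.2] M [-0.08  0.1  -0.02] w 0.0133 q [-0.494  0.422  1.417  0.     1.302  0.281]
```

Raise ≈ 17 mm; no contact. Continue in 1 mm steps.

arm_command(targets=[{"dp":[0.001,0,0],"turn":[0,0,0],"grip":-1},{"dp":[0.001,0,0],"turn":[0,0,0],"grip":-1}])

```text
clock: 8.95
position: [0.6034, -0.2459, 0.3484]
ee_rot: [0.274, 0.652, 0.274, -0.652]
contact_force: [0.0, -0.3, -2.4]
width: 0.0132
```

arm_command(targets=[{"dp":[0.001,0,0],"turn":[0,0,0],"grip":-1},{"dp":[0,0,0],"turn":[0,0,0],"grip":-1}])

```text
clock: 9.15
position: [0.6034, -0.2458, 0.3472]
ee_rot: [-0.274, -0.652, -0.274, 0.652]
contact_force: [0.4, 0.1, -1.6]
width: 0.0136
```

```bash
python3 st.py
```

```text
9.15 pos [ 0.6034 -0.2458  0.3472] yaw y -44.4 x [-1.e-04  1.e-04 -1.e+00] F [ 0.4  0.1 -1.6] M [-0.07  0.1  -0.02] w 0.0136 q [-0.494  0.424  1.422  0.     1.296  0.281]
```

arm_command(targets=[{"dp":[0.001,0,0],"turn":[0,0,0],"grip":-1},{"dp":[0,0,0],"turn":[0,0,0],"grip":-1}])

```text
clock: 9.35
position: [0.6034, -0.2458, 0.3462]
ee_rot: [-0.274, -0.652, -0.274, 0.652]
contact_force: [0.7, 0.6, -1.8]
width: 0.0133
```

arm_command(targets=[{"dp":[0.001,0,0],"turn":[0,0,0],"grip":-1},{"dp":[0,0,0],"turn":[0,0,0],"grip":-1}])

```text
clock: 9.55
position: [0.6034, -0.2458, 0.3452]
ee_rot: [-0.274, -0.652, -0.274, 0.652]
contact_force: [0.5, 1.4, -2.4]
width: 0.0132
```

```bash
python3 st.py
```

```text
9.55 pos [ 0.6034 -0.2458  0.3452] yaw y -44.4 x [-1.e-04  1.e-04 -1.e+00] F [ 0.5  1.4 -2.4] M [-0.08  0.1   0.02] w 0.0132 q [-0.494  0.425  1.425  0.     1.292  0.281]
```

arm_command(targets=[{"dp":[0.001,0,0],"turn":[0,0,0],"grip":-1},{"dp":[0.001,0,0],"turn":[0,0,0],"grip":-1},{"dp":[0,0,0],"turn":[0,0,0],"grip":-1}])

```text
clock: 9.85
position: [0.6034, -0.2458, 0.3431]
ee_rot: [-0.274, -0.652, -0.274, 0.652]
contact_force: [-0.3, 0.4, -1.0]
width: 0.0134
```

arm_command(targets=[{"dp":[0.001,0,0],"turn":[0,0,0],"grip":-1},{"dp":[0.001,0,0],"turn":[0,0,0],"grip":-1},{"dp":[0,0,0],"turn":[0,0,0],"grip":-1}])

```text
clock: 10.15
position: [0.6034, -0.2458, 0.3411]
ee_rot: [-0.274, -0.652, -0.274, 0.652]
contact_force: [-0.1, 0.1, -2.6]
width: 0.0136
```

```bash
python3 st.py; python3 v.py 10
```

```text
10.15 pos [ 0.6034 -0.2458  0.3411] yaw y -44.4 x [-3.e-04  2.e-04 -1.e+00] F [-0.1  0.1 -2.6] M [-0.06  0.05 -0.05] w 0.0136 q [-0.494  0.428  1.431  0.     1.283  0.281]
```

View pics/v10.png

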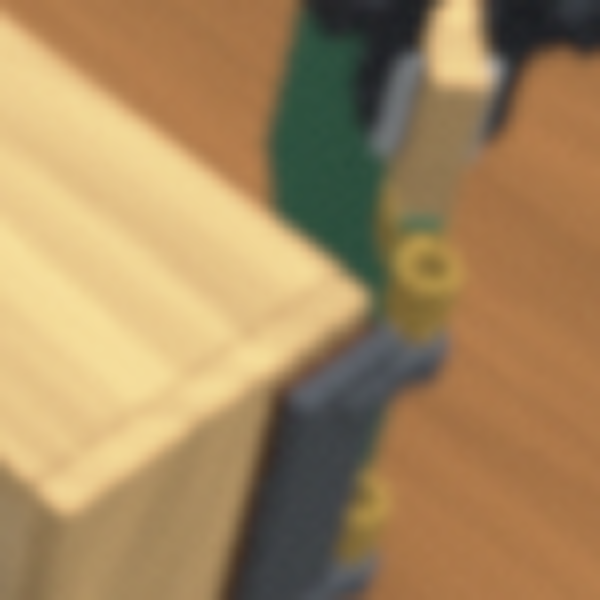

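Both pins are inside the knuckles, with about 8 mm left to lower.

arm_command(targets=[{"dp":[0.001,0,0],"turn":[0,0,0],"grip":-1},{"dp":[0.001,0,0],"turn":[0,0,0],"grip":-1},{"dp":[0.001,0,0],"turn":[0,0,0],"grip":-1},{"dp":[0.001,0,0],"turn":[0,0,0],"grip":-1},{"dp":[0,0,0],"turn":[0,0,0],"grip":-1}])

```text
clock: 10.75
position: [0.6034, -0.2458, 0.3371]
ee_rot: [-0.274, -0.652, -0.274, 0.652]
contact_force: [0.1, 0.0, -2.1]
width: 0.0136
```

arm_command(targets=[{"dp":[0.001,0,0],"turn":[0,0,0],"grip":-1},{"dp":[0.001,0,0],"turn":[0,0,0],"grip":-1},{"dp":[0,0,0],"turn":[0,0,0],"grip":-1}])

```text
clock: 11.05
position: [0.6034, -0.2458, 0.3351]
ee_rot: [-0.274, -0.652, -0.274, 0.652]
contact_force: [0.8, -0.1, -1.8]
width: 0.0134
```

```bash
python3 st.py
```

```text
11.05 pos [ 0.6034 -0.2458  0.3351] yaw y -44.4 x [-2.e-04  2.e-04 -1.e+00] F [ 0.8 -0.1 -1.8] M [-0.06  0.07  0.02] w 0.0134 q [-0.494  0.432  1.44   0.     1.27   0.281]
```

arm_command(targets=[{"dp":[0.001,0,0],"turn":[0,0,0],"grip":-1},{"dp":[0,0,0],"turn":[0,0,0],"grip":-1}])

```text
clock: 11.25
position: [0.6034, -0.2459, 0.3342]
ee_rot: [-0.274, -0.652, -0.274, 0.652]
contact_force: [0.4, 0.4, -3.0]
width: 0.0134
```

arm_command(targets=[{"dp":[0.0005,0,0],"turn":[0,0,0],"grip":-1},{"dp":[0,0,0],"turn":[0,0,0],"grip":-1}])

```text
clock: 11.45
position: [0.6034, -0.2459, 0.3338]
ee_rot: [0.274, 0.652, 0.274, -0.652]
contact_force: [-0.5, 0.6, -2.0]
width: 0.0137
```

```bash
python3 st.py
```

```text
11.45 pos [ 0.6034 -0.2459  0.3338] yaw y -44.4 x [ 0.e+00  1.e-04 -1.e+00] F [-0.5  0.6 -2. ] M [-0.04  0.08  0.06] w 0.0137 q [-0.494  0.433  1.442  0.     1.267  0.281]
```

arm_command(targets=[{"dp":[0.0005,0,0],"turn":[0,0,0],"grip":-1},{"dp":[0,0,0],"turn":[0,0,0],"grip":-1}])

```text
clock: 11.65
position: [0.6035, -0.2459, 0.3335]
ee_rot: [0.274, 0.652, 0.274, -0.652]
contact_force: [-0.5, 0.1, -1.3]
width: 0.0133
```

arm_command(targets=[{"dp":[0.0005,0,0],"turn":[0,0,0],"grip":-1},{"dp":[0,0,0],"turn":[0,0,0],"grip":-1}])

```text
clock: 11.85
position: [0.6035, -0.2459, 0.3334]
ee_rot: [0.274, 0.652, 0.274, -0.652]
contact_force: [-1.0, 0.7, 2.2]
width: 0.0134
```

arm_command(targets=[{"dp":[0.0005,0,0],"turn":[0,0,0],"grip":-1},{"dp":[0,0,0],"turn":[0,0,0],"grip":-1}])

```text
clock: 12.05
position: [0.6035, -0.2459, 0.3333]
ee_rot: [0.274, 0.652, 0.274, -0.652]
contact_force: [-0.2, 0.8, 4.6]
width: 0.0133
```

```bash
python3 st.py
```

```text
12.05 pos [ 0.6035 -0.2459  0.3333] yaw y -44.4 x [ 1.2e-03 -6.0e-04 -1.0e+00] F [-0.2  0.8  4.6] M [ 0.09  0.41 -0.04] w 0.0133 q [-0.494  0.433  1.443  0.     1.265  0.281]
```

arm_command(targets=[{"dp":[-0.001,0,0],"turn":[0,0,0],"grip":-1},{"dp":[0,-0.002,5e-05],"turn":[-3,0,0],"grip":-1},{"dp":[0,-0.002,5e-05],"turn":[-3,0,0],"grip":-1},{"dp":[0,-0.002,5e-05],"turn":[-3,0,0],"grip":-1},{"dp":[0,-0.002,5e-05],"turn":[-3,0,0],"grip":-1},{"dp":[0,0,0],"turn":[0,0,0],"grip":-1}])

```text
clock: 12.65
position: [0.5974, -0.2409, 0.3334]
ee_rot: [0.341, 0.62, 0.34, -0.619]
contact_force: [0.9, 1.2, 2.4]
width: 0.0133
```

```bash
python3 st.py
```

```text
12.65 pos [ 0.5974 -0.2409  0.3334] yaw y -32.39 x [ 1.3e-03 -6.0e-04 -1.0e+00] F [0.9 1.2 2.4] M [-0.12 -0.01  0.02] w 0.0133 q [-0.491  0.422  1.461  0.     1.257  0.074]
```

arm_command(targets=[{"dp":[-0.0003,-0.002,5e-05],"turn":[-3,0,0],"grip":-1},{"dp":[0,-0.002,5e-05],"turn":[-3,0,0],"grip":-1},{"dp":[0,-0.002,5e-05],"turn":[-3,0,0],"grip":-1},{"dp":[0,-0.002,5e-05],"turn":[-3,0,0],"grip":-1},{"dp":[0,-0.002,5e-05],"turn":[-3,0,0],"grip":-1},{"dp":[0,0,0],"turn":[0,0,0],"grip":-1}])

```text
clock: 13.25
position: [0.5883, -0.2367, 0.3335]
ee_rot: [0.418, 0.57, 0.418, -0.57]
contact_force: [0.2, 0.5, 0.3]
width: 0.013
```

```bash
python3 st.py; python3 v.py 11
```

```text
13.25 pos [ 0.5883 -0.2367  0.3335] yaw y -17.46 x [ 6.e-04 -0.e+00 -1.e+00] F [0.2 0.5 0.3] M [-0.06 -0.04  0.01] w 0.013 q [-0.492  0.408  1.484  0.     1.249 -0.188]
```

View pics/v11.png

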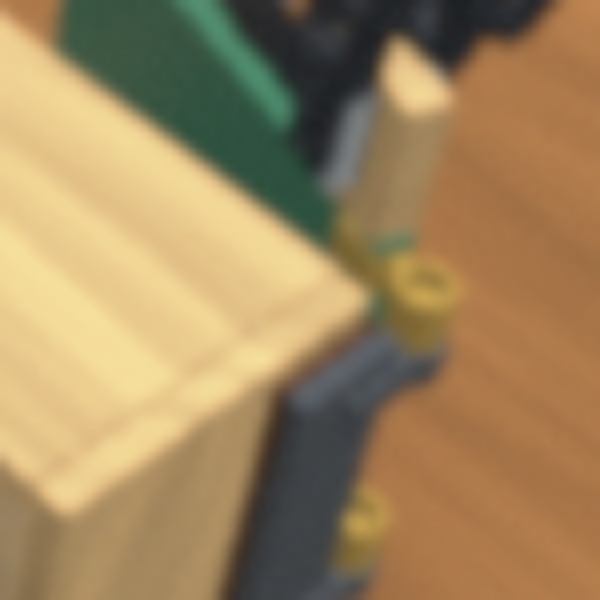

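Seated and swinging freely; ~17° to go.

arm_command(targets=[{"dp":[0,-0.002,5e-05],"turn":[-3,0,0],"grip":-1},{"dp":[0,-0.002,5e-05],"turn":[-3,0,0],"grip":-1},{"dp":[0,-0.002,5e-05],"turn":[-3,0,0],"grip":-1},{"dp":[0,-0.002,5e-05],"turn":[-3,0,0],"grip":-1},{"dp":[0,0,0],"turn":[0,0,0],"grip":-1}])

```text
clock: 13.85
position: [0.5803, -0.2351, 0.3335]
ee_rot: [0.476, 0.523, 0.476, -0.523]
contact_force: [0.4, 1.4, 0.7]
width: 0.0133
```

```bash
python3 st.py
```

```text
13.85 pos [ 0.5803 -0.2351  0.3335] yaw y -5.47 x [ 1.e-04  0.e+00 -1.e+00] F [0.4 1.4 0.7] M [-0.15  0.   -0.02] w 0.0133 q [-0.496  0.397  1.503  0.     1.242 -0.401]
```

arm_command(targets=[{"dp":[0,-0.0007,0],"turn":[-1,0,0],"grip":-1},{"dp":[0,-0.0007,0],"turn":[-1,0,0],"grip":-1},{"dp":[0,0,0],"turn":[0,0,0],"grip":-1}])

```text
clock: 14.15
position: [0.5789, -0.235, 0.3335]
ee_rot: [0.485, 0.515, 0.485, -0.515]
contact_force: [-0.1, 0.8, 0.9]
width: 0.0137
```

```bash
python3 st.py;python3 w.py w12
```

```text
14.15 pos [ 0.5789 -0.235   0.3335] yaw y -3.41 x [ 1.e-04  0.e+00 -1.e+00] F [-0.1  0.8  0.9] M [-0.1  -0.02  0.03] w 0.0137 q [-0.497  0.395  1.506  0.     1.241 -0.437]
14.15 [ 0.57893911 -0.23499198  0.33349396] [ 0.2  -0.01  0.02 -0.12 -0.09  0.72]
```

View pics/w12.png

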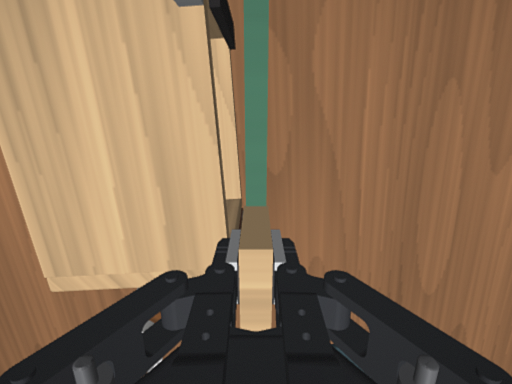

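arm_command(targets=[{"dp":[0,-0.0007,0],"turn":[-1,0,0],"grip":-1},{"dp":[0,-0.0007,0],"turn":[-1,0,0],"grip":-1},{"dp":[0,0,0],"turn":[0,0,0],"grip":-1}])

```text
clock: 14.5
position: [0.5775, -0.2349, 0.3335]
ee_rot: [-0.494, -0.506, -0.494, 0.506]
contact_force: [0.4, 0.1, 0.2]
width: 0.0134
```

arm_command(targets=[{"dp":[0,-0.0007,0],"turn":[-1,0,0],"grip":-1},{"dp":[0,0,0],"turn":[0,0,0],"grip":-1}])

```text
clock: 14.7
position: [0.5767, -0.2349, 0.3335]
ee_rot: [-0.498, -0.502, -0.498, 0.502]
contact_force: [1.5, 0.8, -0.8]
width: 0.0134
```

```bash
python3 st.py
```

```text
14.7 pos [ 0.5767 -0.2349  0.3335] yaw y -0.37 x [-1.e-04  0.e+00 -1.e+00] F [ 1.5  0.8 -0.8] M [-0.13 -0.07 -0.  ] w 0.0134 q [-0.498  0.392  1.511 -0.     1.239 -0.492]
```

arm_command(targets=[{"dp":[0,-0.0004,0],"turn":[-0.5,0,0],"grip":-1},{"dp":[0,0,0],"turn":[0,0,0],"grip":-1}])

```text
clock: 14.9
position: [0.5764, -0.2349, 0.3336]
ee_rot: [0.5, 0.499, 0.501, -0.5]
contact_force: [0.8, 0.4, -0.7]
width: 0.0129
```

```bash
python3 st.py
```

```text
14.9 pos [ 0.5764 -0.2349  0.3336] yaw y 0.11 x [-1.e-04 -0.e+00 -1.e+00] F [ 0.8  0.4 -0.7] M [-0.1  -0.08  0.02] w 0.0129 q [-0.499  0.391  1.512 -0.     1.239 -0.501]
```

arm_command(targets=[{"dp":[0,-0.0004,0],"turn":[-0.5,0,0],"grip":-1},{"dp":[0,0,0],"turn":[0,0,0],"grip":-1}])

```text
clock: 15.1
position: [0.576, -0.2349, 0.3335]
ee_rot: [0.503, 0.497, 0.503, -0.497]
contact_force: [0.3, 0.6, -1.0]
width: 0.0136
```

```bash
python3 st.py
```

```text
15.1 pos [ 0.576  -0.2349  0.3335] yaw y 0.61 x [-1.e-04  0.e+00 -1.e+00] F [ 0.3  0.6 -1. ] M [-0.09 -0.06 -0.01] w 0.0136 q [-0.499  0.391  1.512 -0.     1.239 -0.51 ]
```

arm_command(targets=[{"dp":[0,-0.0004,0],"turn":[-0.5,0,0],"grip":-1},{"dp":[0,0,0],"turn":[0,0,0],"grip":-1}])

```text
clock: 15.3
position: [0.5756, -0.2349, 0.3336]
ee_rot: [0.505, 0.495, 0.505, -0.495]
contact_force: [0.3, 0.5, -1.7]
width: 0.0137
```

```bash
python3 st.py
```

```text
15.3 pos [ 0.5756 -0.2349  0.3336] yaw y 1.1 x [ 1.e-04  1.e-04 -1.e+00] F [ 0.3  0.5 -1.7] M [-0.12 -0.03 -0.02] w 0.0137 q [-0.499  0.39   1.513  0.     1.238 -0.519]
```

arm_command(targets=[{"dp":[0,-0.0004,0],"turn":[-0.5,0,0],"grip":-1},{"dp":[0,0,0],"turn":[0,0,0],"grip":-1}])

```text
clock: 15.5
position: [0.5757, -0.2349, 0.3336]
ee_rot: [0.507, 0.494, 0.506, -0.493]
contact_force: [2.1, 0.3, -2.9]
width: 0.0133
```

```bash
python3 st.py; python3 w.py w13; python3 -c "
from h import *
crop('pics/w13.png','pics/w13c.png',170,0,130,100,6)"
```

```text
15.5 pos [ 0.5757 -0.2349  0.3336] yaw y 1.57 x [ 1.7e-03  2.0e-04 -1.0e+00] F [ 2.1  0.3 -2.9] M [-0.14 -0.5  -0.29] w 0.0133 q [-5.000e-01  3.900e-01  1.514e+00  1.000e-03  1.237e+00 -5.270e-01]
15.5 [ 0.57567424 -0.23488175  0.33355447] [-0.06  0.01 -0.05 -0.14  0.11  0.27]
```

View pics/w13.png

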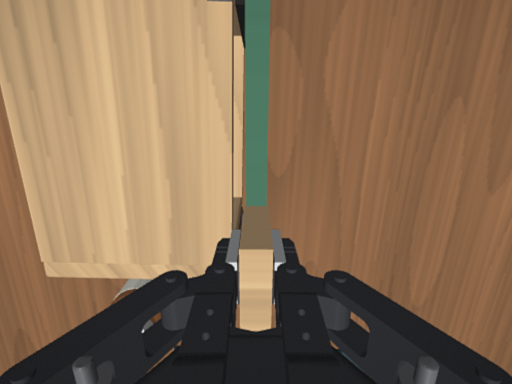

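arm_command(targets=[{"dp":[0.0006,0,0],"turn":[0.3,0,0],"grip":-1},{"dp":[0,0,0],"turn":[0,0,0],"grip":-1}])

```text
clock: 15.75
position: [0.5755, -0.2349, 0.3335]
ee_rot: [0.506, 0.495, 0.505, -0.494]
contact_force: [2.9, 1.4, 0.6]
width: 0.0133
```

```bash
python3 st.py
```

```text
15.75 pos [ 0.5755 -0.2349  0.3335] yaw y 1.31 x [ 1.4e-03 -4.0e-04 -1.0e+00] F [2.9 1.4 0.6] M [ 0.03 -0.56 -0.17] w 0.0133 q [-0.499  0.39   1.514  0.     1.236 -0.522]
```

arm_command(targets=[{"dp":[0,0,0],"turn":[0,0,0],"grip":-0.6},{"dp":[0,0,0],"turn":[0,0,0],"grip":-0.5},{"dp":[0,0,0],"turn":[0,0,0],"grip":-0.3},{"dp":[0,0,0],"turn":[0,0,0],"grip":0},{"dp":[0,0,0],"turn":[0,0,0],"grip":0.3},{"dp":[0,0,0],"turn":[0,0,0],"grip":0.3},{"dp":[0,0,0],"turn":[0,0,0],"grip":0.3},{"dp":[0,0,0],"turn":[0,0,0],"grip":0.3}])

```text
clock: 16.55
position: [0.5752, -0.2349, 0.333]
ee_rot: [0.506, 0.494, 0.506, -0.494]
contact_force: [-1.1, 0.1, 0.7]
width: 0.0556
```

```bash
python3 st.py; python3 w.py w14
```

```text
16.55 pos [ 0.5752 -0.2349  0.333 ] yaw y 1.3 x [-0.  0. -1.] F [-1.1  0.1  0.7] M [-0.01  0.01  0.02] w 0.0556 q [-0.5    0.39   1.515  0.     1.237 -0.522]
16.55 [ 0.57522942 -0.23490372  0.33297401] [ 0.11  0.05 -0.05 -0.03 -0.14 -0.02]
```

View pics/w14.png

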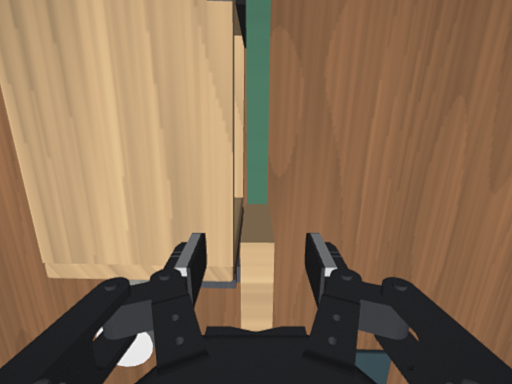

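Released; the door stays shut. Now straight up and back for a check.

arm_command(targets=[{"dp":[-0.015,0,0],"turn":[0,0,0],"grip":0.3},{"dp":[-0.03,0,0],"turn":[0,0,0],"grip":0.3},{"dp":[-0.03,0,0],"turn":[0,0,0],"grip":0.3},{"dp":[-0.03,0,0],"turn":[0,0,0],"grip":0.3},{"dp":[-0.03,0,0],"turn":[0,0,0],"grip":0.3},{"dp":[0,-0.03,-0.03],"turn":[0,0,0],"grip":0.3},{"dp":[0,-0.03,-0.03],"turn":[0,0,0],"grip":0.3},{"dp":[0,0,0],"turn":[0,0,0],"grip":0.3}])

```text
clock: 17.4
position: [0.5101, -0.173, 0.4686]
ee_rot: [0.505, 0.494, 0.507, -0.494]
contact_force: [0.3, -0.6, -0.6]
width: 0.0555
```

```bash
python3 st.py; python3 v.py 15; python3 w.py w15; python3 -c "
from h import *
a=cv2.imread('pics/sd15.png')[150:300,250:400];b=cv2.imread('pics/w15.png')[:,100:484]
cv2.imwrite('pics/x15.png',np.hstack([cv2.resize(a,(384,384),interpolation=2),b]))"
```

```text
17.4 pos [ 0.5101 -0.173   0.4686] yaw y 1.4 x [-0.0029  0.0026 -1.    ] F [ 0.3 -0.6 -0.6] M [-0.04 -0.06 -0.03] w 0.0555 q [-4.570e-01  1.920e-01  1.462e+00  1.000e-03  1.491e+00 -4.810e-01]
17.5 [ 0.51326372 -0.1756676   0.46866641] [-0.67  1.88 -2.08 -0.22 -0.61 -0.12]
```

View pics/x15.png

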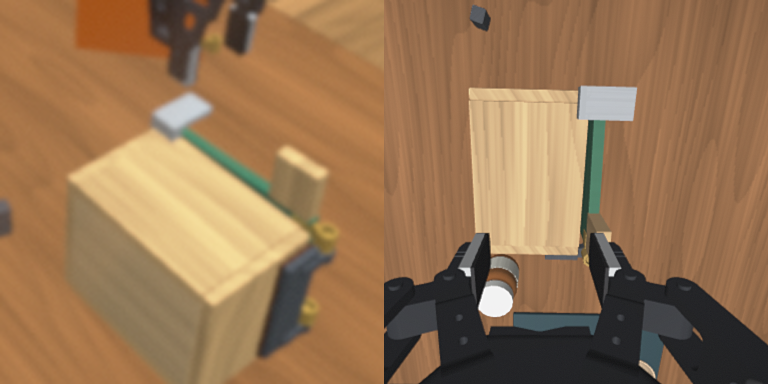

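arm_command(targets=[{"dp":[0,0,-0.03],"turn":[0,0,0],"grip":0.3},{"dp":[0,0,0],"turn":[0,0,0],"grip":0.3},{"dp":[0,0,0],"turn":[0,0,0],"grip":0.3},{"dp":[0,0,0],"turn":[0,0,0],"grip":0.3},{"dp":[0,0,0],"turn":[0,0,0],"grip":0.3}])

```text
clock: 18.05
position: [0.5136, -0.1472, 0.4677]
ee_rot: [0.505, 0.494, 0.505, -0.495]
contact_force: [-0.9, -0.4, 0.1]
width: 0.0555
```

```bash
python3 w.py w16; python3 v.py 16; python3 - <<'E'
from h import *
import pickle
c=pickle.load(open('pics/w16.pkl','rb'));im=cv2.imread('pics/w16.png')
h=cv2.cvtColor(im,cv2.COLOR_BGR2HSV)
g=(h[...,0]>60)&(h[...,0]<90)&(h[...,1]>60)&(h[...,2]>90)
r=[];
for v in range(0,384):
    x=np.where(g[v])[0]; x=x[(x>270)&(x<360)]
    if len(x)>4: r.append((v,x.max(),x.min(),len(x)))
print(r[::8])
a=np.array(r);a=a[a[:,3]>np.median(a[:,3])-3]
P=np.array([onz(c,u,v,.152) for v,u,_,_ in a]);
p=np.polyfit(P[:,1],P[:,0],1);print('leaf dir deg from +y:',np.degrees(np.arctan(p[0])))
crop('pics/w16.png','pics/w16c.png',170,60,200,150,4)
E
```

```text
18.05 [ 0.51362203 -0.14715621  0.467743  ] [-0.08 -0.17  0.14  0.19  0.08  0.04]
[(151, np.int64(318), np.int64(308), 11), (159, np.int64(317), np.int64(307), 11), (167, np.int64(317), np.int64(307), 11), (175, np.int64(316), np.int64(306), 11), (183, np.int64(316), np.int64(306), 11), (191, np.int64(315), np.int64(305), 11), (199, np.int64(315), np.int64(305), 11), (207, np.int64(314), np.int64(304), 11), (215, np.int64(313), np.int64(304), 10), (223, np.int64(313), np.int64(304), 10), (231, np.int64(312), np.int64(303), 10)]
leaf dir deg from +y: -1.4430869583161603
```

View pics/w16c.png

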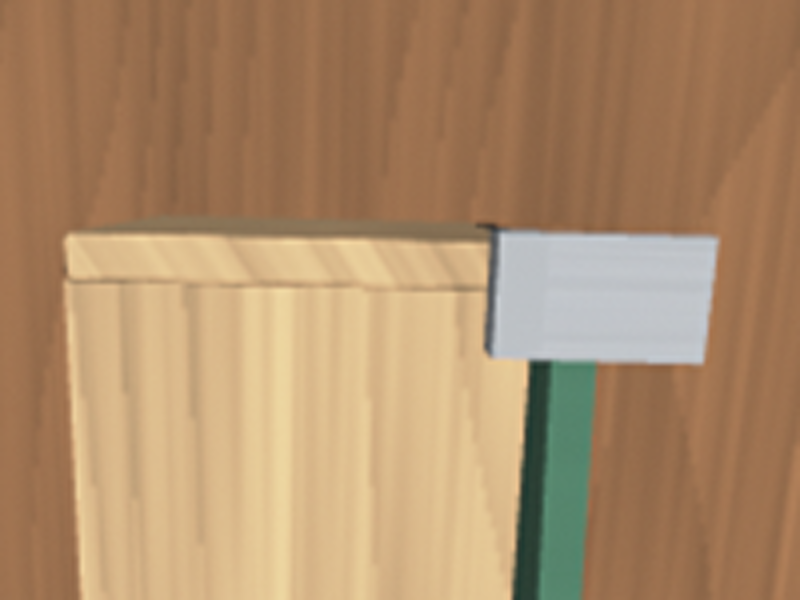

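View pics/v16.png

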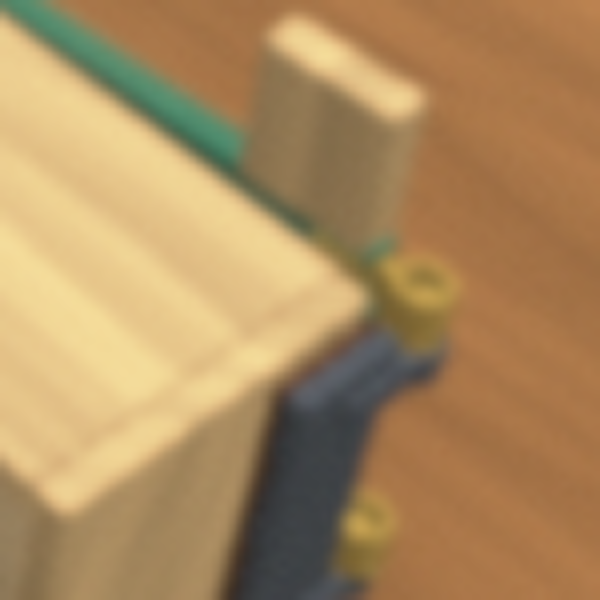

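```bash
python3 -c "
from rig import manip
print(manip.sign_off())"
```

```text
the job is handed in; nothing more can be done
None
```

The green door now hangs on its two pins, shut against the cabinet. The arm has let go and moved clear, and I handed the job in at about 18 s of the 72 s allowed.

- **Locating:** I found the pins and the door's knuckles with the wrist camera rather than by touch. The side camera put the knuckles over the pins to within about 1 mm on average before I lowered the door.
- **Hanging:** I lowered the door with its yaw unchanged from the rack, about 45° open, in steps of 1 mm and then 0.5 mm. It met nothing on the pin tips. It seated at the height where it had stood in the rack, pressing about 7 N against the shoulders.
- **Shutting:** I swung it closed in small steps until the turning moment showed it against the stop strip, then released it.
- **Last checks:**
  - The side view shows both knuckles down on their shoulders.
  - The leaf measured about 1.4° from world +y, and the cabinet front runs within about 0.5° of that direction, so the door is well inside the 0.1 rad limit.
  - The wrist force is near zero.
  - None of the arm's moves came near the other objects, but I did not measure their positions again at the end.
- **Disagreement:** Estimates of the same point from different cameras, and the measured arm positions, differed from each other by 1 to 3 mm. It had no effect on the fit.

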